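# Shut a repaired board away in the dry cabinet

### The arm

A 6-joint arm with a two-finger parallel gripper is mounted at the origin on the work surface. World frame = base frame: x ahead of the robot, y to its left, z up, the work surface at z = 0. Lengths are in m, angles in rad, forces in N, time in s.
With the tool pointing down it reaches from about 0.4 to 0.925 m from the base axis. Payload 12.5 kg.
Tool frame: the origin (TCP) lies at the very end of the fingers, on their centre line; the grasp point (between the pads) lies 19 mm behind it; z points along the fingers, y is the line along which they close (so a half turn about z gives the same grasp; the last joint's range is limited). The gripper opens to 95 mm and grips with 3 to 60 N. Pads are 20 mm wide; open, the fingers measure 119 mm over their backs; the gripper's body (75 mm by 180 mm) begins 59 mm behind the grasp point.
Start: joints at [1.159, 0.491, 1.559, -0, 1.092, -0.106], TCP at [0.188, 0.596, 0.185] pointing down, gripper open.
Joint ranges: [-3.1, 3.1], [-0.84, 2.19], [0.05, 2.79], [-1.13, 4.28], [0.06, 2.93], [-2.69, 2.69]. Speed limits (rad/s): [2.22, 2.22, 2.79, 3.14, 3.14, 3.14].

### API

Orientations are given as a unit quaternion [w, x, y, z].
In Python, from rig import * gives the robot as it stands.
- The arm moves only by the tool carry_out, never from a script. Its argument "rows" is one flat list of numbers, 5 for each row, row after row: the shift along the world's x, y, z in m, then the turn about the world's z in rad, then the finger opening in m, from 0 to 0.0951. In form: [tx, ty, tz, turn, hand, tx, ty, tz, turn, hand, ...]. A call has exactly 10 rows; each row shifts and turns the commanded pose from where the row before left it; what a row does not reach is not made up. A row lasts 1/8 s, in which the tool goes at most 62.5 mm and 10.7 degrees, less where a joint would pass 70% of its speed; a pose out of reach is approached as far as the arm can. A call with a gripper value outside its range is refused whole. The fingers move at their own pace and stop on an object; "force" is the grip in N (left out, the last holds). Time passes only in rows, so rows that do not move let the fingers close, or fill a call up. It gives the time, the measured TCP pose, the force, the opening and the grip force at its end, in the units of the state.
- state(): the state, without advancing time (a new reading comes with each control period).
- read_camera(name): name is "side" or "top"; returns a dict with "image" (480x640x3 uint8, red, green, blue), "mtx" (3x3 intrinsics, pixels), "R" (3x3) and "t" (3): a world point X has camera coordinates R X + t. Camera axes: x right, y down, z forward; pixel columns grow to the right and rows downward; lengths in m; the calibration is good to about 2 mm. A picture is of the moment at which its call begins. There is no depth.
- hand_in(): hands the job in; it is judged then, once.
The state is a dict: "t": time; "q": joint angles; "joint_velocities": joint speeds; "joint_torque": joint torques, N m; "tcp_pos": TCP position; "orientation": TCP orientation; "ft_force": force on the tool from outside, world axes, zero at the start; "torque": the same for the moment, N m; "gripper_width": finger opening in m; "grip_force": force on a finger pad.
Only numpy, scipy, OpenCV 4.12 (cv2) and the standard library are available. Lean on these libraries where they do the work, as an engineer would, in place of code of your own. Each camera call takes 0.05 s, during which the arm holds its last target. There are 200 camera calls.

### The job

The repaired circuit board lies in the pulled-out tray of the small dry-storage cabinet. With the fingertips, gently push the tray fully home, then gently push the cabinet door fully shut over it and come clear. Nothing is picked up: do not touch the board, which stays lying in its tray, and do not disturb the other things on the bench.

Things in the scene. Friction and masses are not known exactly. Their poses are not given: they have to be found in the camera images.
- cabinet: Pale grey sheet-metal dry-storage cabinet fixed to the bench: 200 deep (its x), 220 wide (its y), 130 mm high. Origin: centre of its underside. Its open front faces its own -x, roughly towards the robot; the front face of walls and roof lies at x = -100 mm in its frame. A tray slides in it; a door is hinged at its front left corner.
- tray (a joint): How far the tray is pulled out of the cabinet, along the cabinet's -x, in m: 0 = fully home (end stop), 0.13 = end of travel. It slides with about 1.5 N of friction and stays where it is left.
- tray_front (a point): Middle of the top edge of the outer face of the tray's upright aluminium front plate. The plate is 188 mm wide, 8 mm thick, from 16 to 108 mm above the bench, with no handle; it is pushed along the cabinet's +x. With the tray home its outer face still stands 5 mm in front of the cabinet's front face, so pushing fingers stay outside.
- tray_floor (a point): Centre of the tray's inner floor, 20 mm above the bench; axes parallel to the cabinet's. The floor is 170 mm (x) by 188 mm (y), side and end walls 40 mm high, 4 mm thick.
- door (a joint): Opening angle of the door, rad: 0 = shut (end stop), grows as its free edge swings out towards the cabinet's -x and on round to its +y side; 1.57 = square to the front, 2.4 = end of travel. No spring or latch; about 0.08 N m of friction, it stays where it is left. It cannot pass through a tray that is out.
- door_hinge (a point): Top end of the door's upright hinge axis, on the door's inner face: 108 mm towards -x and 110 mm towards +y of the cabinet's origin. In the cabinet's frame, at opening angle a, the door runs from here along (-sin a, -cos a) and its outer face looks along (-cos a, sin a).
- door_edge (a point): Top corner of the door's free edge, on the outer face (the one away from the tray). The pale grey door is a flat panel 220 mm from hinge to free edge, 12 mm thick, from 2 to 128 mm above the bench. A small upright steel pull bar sticks 19 mm out of the outer face 198 mm from the hinge, 19 to 61 mm above the bench; above it the face is bare.
- board: Green circuit board, 80 x 110 x 3 mm with parts up to 15 mm high, about 90 g, lying loose flat in the tray. Origin: centre of its underside.
- spool: Bystander: grey solder spool standing on its flange, 54 mm in diameter, 41 mm high. Origin: centre of its underside.
- jar: Bystander: small amber glass flux jar with a black cap, 42 mm in diameter, 50 mm high. Origin: centre of its underside.
- meter: Bystander: black pocket multimeter lying on its back, 115 (x) x 60 x 30 mm high. Origin: centre of its underside.
Things that resemble listed ones, but are neither listed nor needed, are in the scene too. There is more than one size of the board; the job needs the smallest.

How it is judged:
By the outcome, as a careful person would: the job done as asked, in the order asked, and still so for the second after the job is handed in, with the robot touching nothing.
It also fails if it takes over 59 s, if anything falls off the work surface, if the arm or the gripper's body presses on something with over 40 N, if the wrist force passes 120 N, or if a joint passes its speed limit or range.

## Working session

There is one attempt and no reset: what is moved stays moved. The work goes in short steps, Python scripts to look and compute and a tool call to move; the robot and the scene stay as the last step left them, time stands still between calls to the robot, and variables do not carry over. Pictures are saved under pics/ and viewed, at most 12 in all, crops included, and the job is handed in when it is done.

Besides the shell and the picture viewer there is one more tool, called by a JSON object that holds its "fn" and its "kwargs", one argument or row to a line. carry_out: Moves the arm, as the interface text tells. Its arguments: {"type":"object","properties":{"rows":{"type":"array"},"force":{"type":"number"}},"required":["rows"]}

```bash
mkdir -p pics
python3 - <<'E'
from rig import *
import cv2,numpy as np,json
for n in("top","side"):
    d=read_camera(n); cv2.imwrite(f"pics/{n}0.png",d["image"][:,:,::-1])
    np.savez(f"{n}.npz",**{k:d[k] for k in("mtx","R","t")}); print(n,d["mtx"].round(1).tolist(),(-d["R"].T@d["t"]).round(3))
print(state())
E
```

```text
top [[486.1, 0.0, 316.7], [0.0, 486.1, 240.6], [0.0, 0.0, 1.0]] [ 0.478 -0.011  1.122]
side [[477.0, 0.0, 318.4], [0.0, 477.0, 251.3], [0.0, 0.0, 1.0]] [ 0.126 -0.458  0.822]
{'t': 0.1, 'q': array([ 1.15939325e+00,  4.91492909e-01,  1.55938664e+00,  3.96583455e-06,
        1.09170174e+00, -1.05585653e-01]), 'joint_velocities': array([ 0.00084732, -0.00121035, -0.00220055, -0.00076804,  0.00117775,
       -0.00024874]), 'joint_torque': array([ 2.62587324e-03, -6.13623977e+01, -2.58608526e+01,  6.94060978e-02,
        4.70475142e-02, -4.29615886e-05]), 'tcp_pos': array([0.18804127, 0.59578604, 0.1843248 ]), 'orientation': array([-1.28060799e-04,  1.52314431e-01,  9.88331963e-01, -4.77444607e-04]), 'ft_force': array([ 0.5938023 ,  0.23491153, -0.52030709]), 'torque': array([-0.03306001,  0.01617585,  0.0600506 ]), 'grip_force': 0.0, 'gripper_width': 0.09514651591016283}
```

View pics/top0.png

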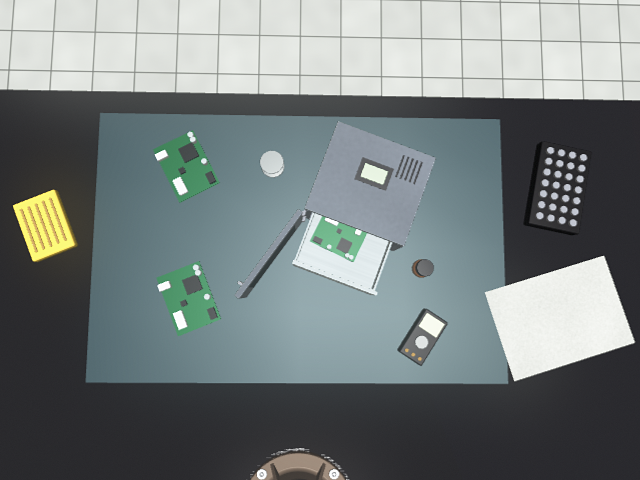

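View pics/side0.png

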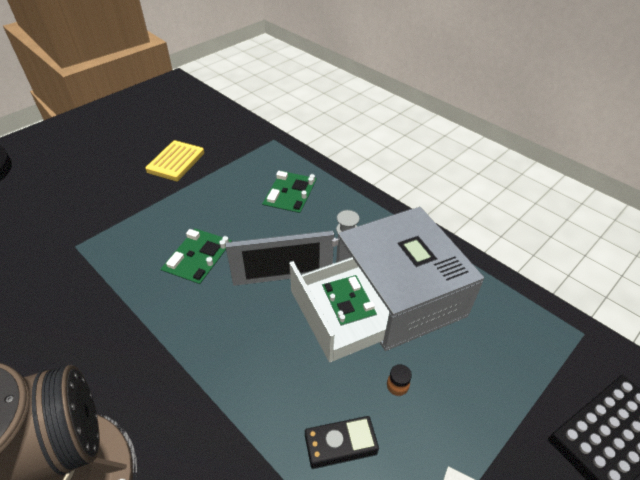

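The top picture shows the cabinet roof with corners near (338,122), (435,157), (402,247) and (305,211). The tray front runs from (293,263) to (377,294), and the door from (304,212) to (239,296). The side picture shows the same things: roof corners near (421,208), (483,276), (388,311) and (340,235). I'll enlarge both.

Run:
```python
import cv2
a=cv2.imread("pics/top0.png")[110:310,225:445]; cv2.imwrite("pics/topc.png",cv2.resize(a,None,fx=3,fy=3,interpolation=cv2.INTER_CUBIC)[:600])
a=cv2.imread("pics/side0.png")[195:365,220:490]; cv2.imwrite("pics/sidec.png",cv2.resize(a,None,fx=2.9,fy=2.9,interpolation=cv2.INTER_CUBIC))
```

```text
(no output)
```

View pics/topc.png

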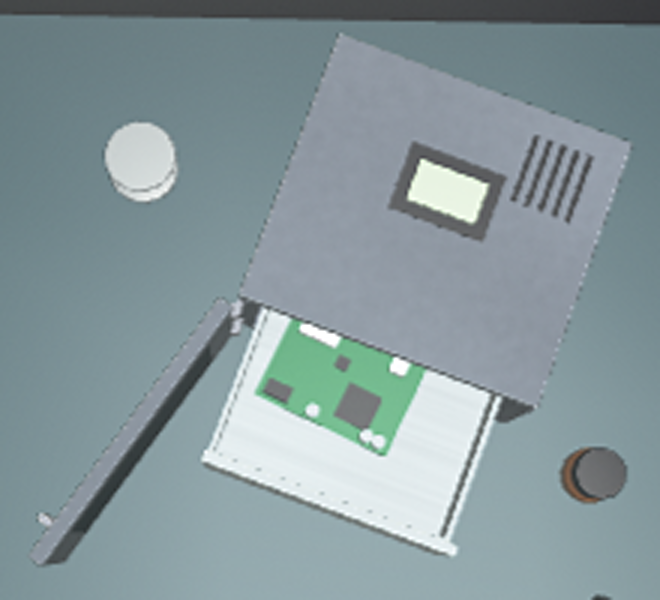

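View pics/sidec.png

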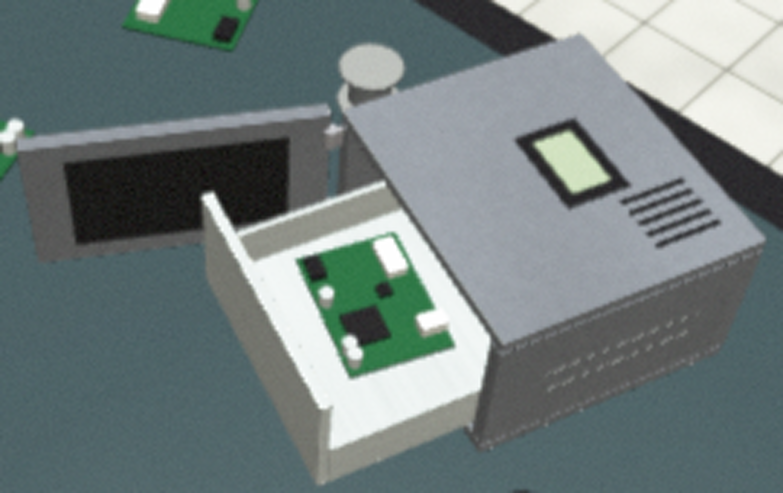

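The crops show the corners clearly. Top crop: roof (340,35), (630,143), (536,408), (243,296), tray plate (204,462) to (452,553), door free edge (33,555). Side crop: the same points. I'll triangulate each one, then fit the cabinet.

```bash
cat > geo.py <<'E'
import numpy as np,cv2
from scipy.optimize import least_squares
C={n:np.load(n+".npz") for n in("top","side")}
P={n:c["mtx"]@np.c_[c["R"],c["t"]] for n,c in C.items()}
def full(n,p): return np.array(p)/(3 if n=="top" else 2.9)+((225,110) if n=="top" else (220,195))-(.33)
def tri(a,b): X=cv2.triangulatePoints(P["top"],P["side"],np.float64(a).reshape(2,1),np.float64(b).reshape(2,1)); return X[:3,0]/X[3,0]
def proj(n,X): x=P[n]@np.r_[X,1]; return x[:2]/x[2]
E
python3 - <<'E'
from geo import *
pts={"BL":((340,35),(580,35)),"BR":((630,143),(763,240)),"FR":((536,408),(500,348)),"FL":((243,296),(350,108)),
"TL":((204,462),(202,197)),"TR":((452,553),(323,410)),"DE":((33,555),(20,140))}
for k,(a,b) in pts.items(): print(k,tri(full("top",a),full("side",b)).round(4))
def model(p):
    x,y,w,s,a=p; c,n=np.cos(w),np.sin(w)
    f=lambda u,v,z: np.array([x+c*u-n*v,y+n*u+c*v,z])
    e=np.array([-.108,.11])+.22*np.array([-np.sin(a),-np.cos(a)])+.012*np.array([-np.cos(a),np.sin(a)])
    return {"BL":f(.1,.11,.13),"BR":f(.1,-.11,.13),"FR":f(-.1,-.11,.13),"FL":f(-.1,.11,.13),
     "TL":f(-.105-s,.094,.108),"TR":f(-.105-s,-.094,.108),"DE":f(*e,.128)}
def res(p):
    m=model(p); return np.concatenate([np.r_[proj("top",m[k])-full("top",a),proj("side",m[k])-full("side",b)] for k,(a,b) in pts.items()])
r=least_squares(res,[.6,-.05,-.3,.1,2],loss="soft_l1"); print(r.x.round(4)); print(res(r.x).reshape(-1,4).round(1))
for k,v in model(r.x).items(): print(k,v.round(3))
np.save("cab.npy",r.x)
tp=lambda n,uv,z:None
# jar, meter, spool rough (top view, at height z)
c=C["top"]
def ray(uv,z):
    d=c["R"].T@np.linalg.solve(c["mtx"],[*uv,1]); o=-c["R"].T@c["t"]; return (o+d*(z-o[2])/d[2]).round(3)
print("jar",ray((424,268),.05),"meter",[ray(q,.03) for q in((426,309),(448,319),(420,365),(398,352))],"spool",ray((272,160),.041))
E
```

```text
BL [ 0.8317 -0.0774  0.1277]
BR [ 0.7566 -0.281   0.1279]
FR [ 0.5696 -0.2132  0.1254]
FL [ 0.6458 -0.0124  0.1345]
TL [0.5317 0.0149 0.1095]
TR [ 0.4703 -0.1583  0.1042]
DE [0.4672 0.1289 0.128 ]
[ 0.7008 -0.1458 -0.3551  0.108   1.8281]
[[ 0.2 -0.9  0.4 -1. ]
 [ 1.5 -0.1  1.5  0.2]
 [ 0.9  0.3  0.6 -0.9]
 [-1.4 -0.2 -3.1  0.7]
 [-0.5 -1.1  0.1 -0.4]
 [ 1.3  0.7 -0.5  0.1]
 [-1.   1.  -2.   0.1]]
BL [ 0.833 -0.077  0.13 ]
BR [ 0.756 -0.284  0.13 ]
FR [ 0.569 -0.214  0.13 ]
FL [ 0.645 -0.008  0.13 ]
TL [0.534 0.016 0.108]
TR [ 0.468 -0.16   0.108]
DE [0.465 0.131 0.128]
jar [ 0.527 -0.274  0.05 ] meter [array([ 0.437, -0.282,  0.03 ]), array([ 0.415, -0.331,  0.03 ]), array([ 0.314, -0.267,  0.03 ]), array([ 0.342, -0.218,  0.03 ])] spool [0.77  0.067 0.041]
```

{"fn": "carry_out", "kwargs": {
  "rows": [0.024, -0.035, 0.003, -0.01, 0, 0.024, -0.035, 0.003, -0.01, 0, 0.024, -0.035, 0.003, -0.01, 0, 0.024, -0.035, 0.003, -0.01, 0, 0.024, -0.035, 0.003, -0.01, 0, 0.024, -0.035, 0.003, 0, 0, 0.024, -0.035, 0.003, 0, 0, 0.01, -0.045, 0, 0, 0, 0.01, -0.045, 0, 0, 0, 0.01, -0.045, 0, 0, 0]
}}

```text
t: 1.35
tcp_pos: [0.3862, 0.2146, 0.2057]
orientation: [-0.0, 0.177, 0.984, -0.0]
ft_force: [0.8, 0.0, 0.3]
gripper_width: 0.0024
grip_force: 0.0
```

{"fn": "carry_out", "kwargs": {
  "rows": [0.01, -0.039, 0, 0, 0, 0.01, -0.039, 0, 0, 0, 0.01, -0.039, 0, 0, 0, 0.01, -0.039, 0, 0, 0, 0.01, -0.039, 0, 0, 0, 0.01, -0.039, 0, 0, 0, 0.01, -0.039, 0, 0, 0, 0, 0, 0, 0, 0, 0, 0, 0, 0, 0, 0, 0, 0, 0, 0]
}}

```text
t: 2.6
tcp_pos: [0.4558, -0.0561, 0.2059]
orientation: [-0.0, 0.176, 0.984, 0.0]
ft_force: [0.2, 0.8, -0.1]
gripper_width: 0.0009
grip_force: 0.0
```

{"fn": "carry_out", "kwargs": {
  "rows": [0, 0, -0.025, 0, 0, 0, 0, -0.025, 0, 0, 0, 0, -0.025, 0, 0, 0, 0, -0.025, 0, 0, 0, 0, -0.025, 0, 0, 0, 0, 0, 0, 0, 0.0056, -0.0021, 0, 0, 0, 0.0056, -0.0021, 0, 0, 0, 0.0056, -0.0021, 0, 0, 0, 0.0056, -0.0021, 0, 0, 0]
}}

```text
t: 3.85
tcp_pos: [0.4791, -0.0656, 0.0812]
orientation: [0.0, 0.177, 0.984, 0.0]
ft_force: [-0.4, -0.0, -0.2]
gripper_width: 0.0004
grip_force: 0.0
```

{"fn": "carry_out", "kwargs": {
  "rows": [0.0028, -0.001, 0, 0, 0, 0.0028, -0.001, 0, 0, 0, 0.0028, -0.001, 0, 0, 0, 0.0028, -0.001, 0, 0, 0, 0.0028, -0.001, 0, 0, 0, 0.0028, -0.001, 0, 0, 0, 0.0028, -0.001, 0, 0, 0, 0.0028, -0.001, 0, 0, 0, 0.0028, -0.001, 0, 0, 0, 0.0028, -0.001, 0, 0, 0]
}}

```text
t: 5.1
tcp_pos: [0.5067, -0.0754, 0.0809]
orientation: [0.0, 0.177, 0.984, 0.0]
ft_force: [0.3, 0.3, -0.2]
gripper_width: 0.0003
grip_force: 0.0
```

No force was felt where contact was expected, so I'll look.

Run:
```python
from rig import *
import cv2,numpy as np
d=read_camera("side")["image"][:,:,::-1][175:365,200:490]
t=read_camera("top")["image"][:,:,::-1][110:310,225:445]
a=cv2.resize(d,(580,380),interpolation=3); b=cv2.resize(t,(220,200))
cv2.imwrite("pics/s1.png",cv2.resize(d,None,fx=2.7,fy=2.7,interpolation=3))
print(state()["ft_force"])
```

```text
[-0.49466037 -0.79454802 -1.72263397]
```

View pics/s1.png

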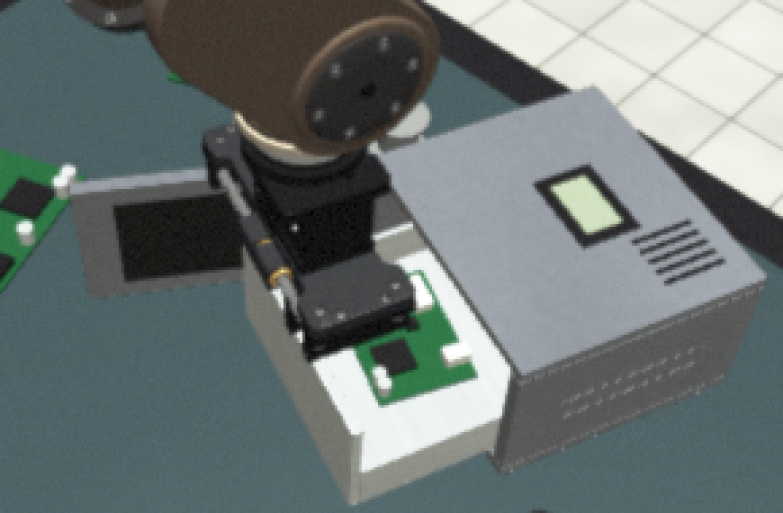

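The hand blocks the view of the plate's middle, and the tray corner at full-image (333,337) has hardly moved. I'll measure its shift precisely by template matching.

```bash
cat > shift.py <<'E'
from geo import *
from rig import *
def tray(u0=(331,345),h=16):
    a=cv2.imread("pics/side0.png")[:,:,::-1]; b=read_camera("side")["image"]
    x,y=u0; T=a[y-h:y+h,x-h:x+h]; f=4
    T=cv2.resize(np.ascontiguousarray(T),None,fx=f,fy=f,interpolation=3); S=cv2.resize(np.ascontiguousarray(b[y-80:y+60,x-40:x+120]),None,fx=f,fy=f,interpolation=3)
    r=cv2.matchTemplate(S,T,cv2.TM_CCOEFF_NORMED); _,v,_,m=cv2.minMaxLoc(r)
    return (m[0]/f-40+h)*1.0,(m[1]/f-80+h)*1.0,v
E
python3 - <<'E'
from shift import *
p=np.load("cab.npy");u=np.array([np.cos(p[2]),np.sin(p[2]),0])
X=np.array([.469,-.160,.09])
for s in(0,.005,.01,.02,.108): print(s,proj("side",X+s*u)-proj("side",X))
d=tray();print((d[0]),(d[1]),d[2])
E
```

```text
0 [0. 0.]
0.005 [ 2.5321882  -1.00437153]
0.01 [ 5.05570082 -2.00530197]
0.02 [10.07687707 -3.99691006]
0.108 [ 52.82782411 -20.95372011]
0.0 0.0 0.9993438124656677
```

Run:
```python
from shift import *
t=state()["tcp_pos"];print(t,state()["ft_force"])
cr=lambda X:((proj("side",X)-(200,175))*2.7).round(0)
for h in(0,.02,.05,.078,.15):print(h,cr(t+[0,0,h]), proj("top",t+[0,0,h]).round(1))
im=read_camera("top")["image"][:,:,::-1][200:310,255:395]
im2=read_camera("side")["image"][:,:,::-1][225:325,285:385]
o=np.zeros((600,800,3),np.uint8);o[:314,:400]=cv2.resize(im,(400,314),interpolation=3);o[:400,400:]=cv2.resize(im2,(400,400),interpolation=3)
cv2.imwrite("pics/s2.png",o)
```

```text
[ 0.50659796 -0.07540441  0.08079668] [ 0.15742931 -0.05458091  0.01109381]
0 [303. 351.] [335.3 276.3]
0.02 [303. 334.] [335.8 276.1]
0.05 [303. 307.] [336.8 275.7]
0.078 [303. 281.] [337.7 275.3]
0.15 [303. 208.] [340.3 274.1]
```

View pics/s2.png

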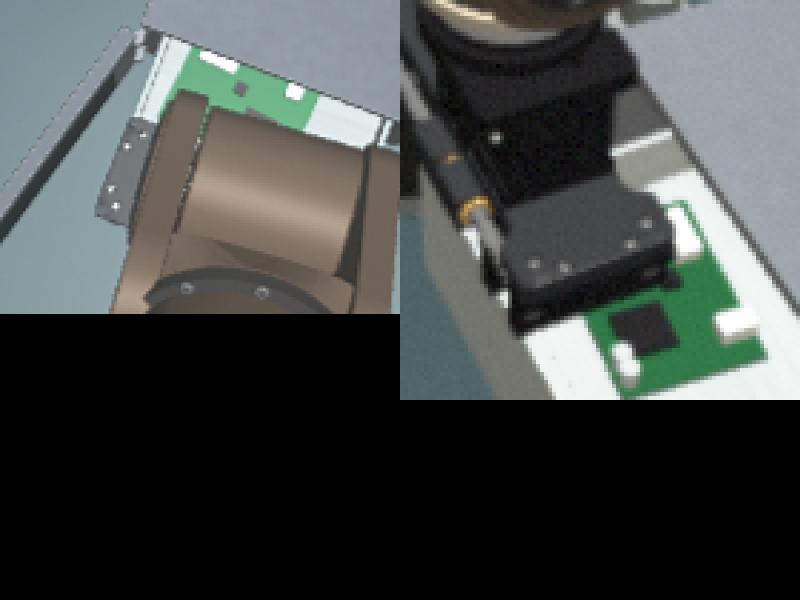

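Run:
```python
from shift import *
t=state()["tcp_pos"]
y=np.array([.345,.939,0]);x=np.array([.939,-.345,0])
for sy in(-1,1):
  for sx in(-1,1):
    for z in(.078,.1): X=t+.09*sy*y+.0375*sx*x+[0,0,z];print(sy,sx,z,X.round(3),"s1crop",((proj("side",X)-(200,175))*2.7).round(),"top-s2",((proj("top",X)-(255,200))*400/140).round())
```

```text
-1 -1 0.078 [ 0.44  -0.147  0.159] s1crop [308. 405.] top-s2 [340. 312.]
-1 -1 0.1 [ 0.44  -0.147  0.181] s1crop [308. 384.] top-s2 [344. 314.]
-1 1 0.078 [ 0.511 -0.173  0.159] s1crop [416. 363.] top-s2 [376. 210.]
-1 1 0.1 [ 0.511 -0.173  0.181] s1crop [419. 342.] top-s2 [382. 209.]
1 -1 0.078 [0.502 0.022 0.159] s1crop [200. 207.] top-s2 [ 95. 220.]
1 -1 0.1 [0.502 0.022 0.181] s1crop [198. 185.] top-s2 [ 94. 219.]
1 1 0.078 [ 0.573 -0.004  0.159] s1crop [298. 175.] top-s2 [134. 119.]
1 1 0.1 [ 0.573 -0.004  0.181] s1crop [298. 153.] top-s2 [134. 116.]
```

The top view matches the reported hand pose. In the side view, the gripper body appears about 50 mm higher than the reported TCP implies, so the fingers are probably passing above the plate. I'll back off and turn the hand so the fingertips show.

{"fn": "carry_out", "kwargs": {
  "rows": [-0.01, 0.0037, 0, 0, 0, -0.01, 0.0037, 0, 0, 0, -0.01, 0.0037, 0, 0, 0, -0.01, 0.0037, 0, 0.16, 0, -0.01, 0.0037, 0, 0.16, 0, 0, 0, 0, 0.16, 0, 0, 0, 0, 0.16, 0, 0, 0, 0, 0.16, 0, 0, 0, 0, 0.16, 0, 0, 0, 0, 0.16, 0]
}}

```text
t: 6.6
tcp_pos: [0.456, -0.0567, 0.0809]
orientation: [-0.0, -0.375, 0.927, 0.0]
ft_force: [-0.0, 0.1, -0.4]
gripper_width: 0.0003
grip_force: 0.0
```

Run:
```python
from shift import *
im=read_camera("side")["image"][:,:,::-1][185:365,210:450]
cv2.imwrite("pics/s3.png",cv2.resize(im,None,fx=3.3,fy=3.3,interpolation=3))
t=state()["tcp_pos"];print(t,state()["orientation"].round(3),[((proj("side",t+[0,0,h])-(210,185))*3.3).round().tolist() for h in(0,.05,.078)])
```

```text
[ 0.45602038 -0.05666964  0.08094686] [-0.    -0.379  0.925  0.   ] [[251.0, 427.0], [247.0, 374.0], [245.0, 342.0]]
```

View pics/s3.png

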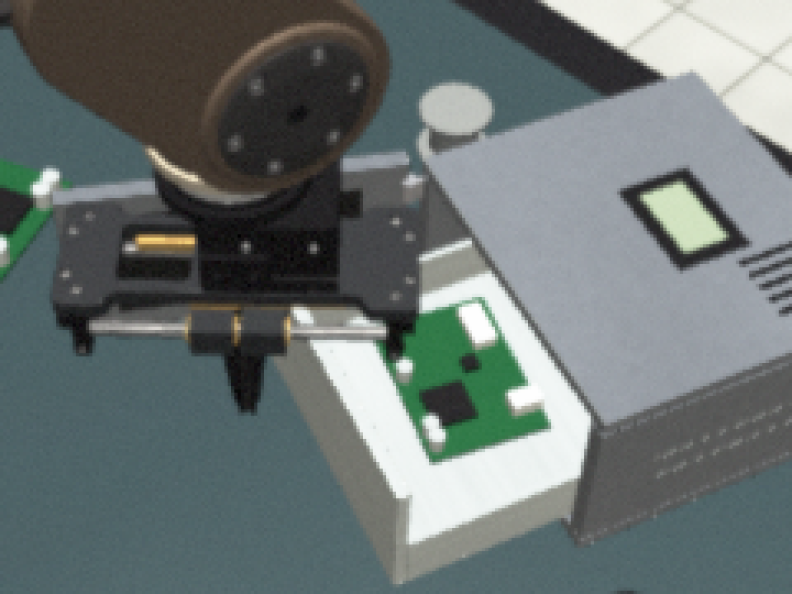

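The fingertips show at crop (246,412), but the reported TCP projects to (251,427). The real tips are therefore roughly 15–25 mm higher than reported, and they cleared the 108 mm plate. I'll turn back and go about 30 mm lower.

{"fn": "carry_out", "kwargs": {
  "rows": [0, 0, -0.004, -0.16, 0, 0, 0, -0.004, -0.16, 0, 0, 0, -0.004, -0.16, 0, 0, 0, -0.004, -0.16, 0, 0, 0, -0.004, -0.16, 0, 0, 0, -0.004, -0.16, 0, 0, 0, -0.004, -0.16, 0, 0.007, -0.0026, -0.003, 0, 0, 0.007, -0.0026, 0, 0, 0, 0.007, -0.0026, 0, 0, 0]
}}

```text
t: 7.9
tcp_pos: [0.4782, -0.0649, 0.05]
orientation: [0.0, 0.176, 0.984, 0.0]
ft_force: [-1.0, -0.4, 1.1]
gripper_width: 0.0006
grip_force: 0.0
```

{"fn": "carry_out", "kwargs": {
  "rows": [0.0019, -0.0007, 0, 0, 0, 0.0019, -0.0007, 0, 0, 0, 0.0019, -0.0007, 0, 0, 0, 0.0019, -0.0007, 0, 0, 0, 0.0019, -0.0007, 0, 0, 0, 0.0019, -0.0007, 0, 0, 0, 0.0019, -0.0007, 0, 0, 0, 0.0019, -0.0007, 0, 0, 0, 0.0019, -0.0007, 0, 0, 0, 0.0019, -0.0007, 0, 0, 0]
}}

```text
t: 9.15
tcp_pos: [0.4966, -0.0717, 0.0498]
orientation: [-0.0, 0.177, 0.984, 0.0]
ft_force: [-1.7, 0.2, 0.7]
gripper_width: 0.0002
grip_force: 0.8
```

Run:
```python
from shift import *
print(tray(),state()["ft_force"],state()["tcp_pos"])
```

```text
(4.0, -2.0, 0.9933953285217285) [-0.97096356  0.27710409  0.5541095 ] [ 0.49687492 -0.07180356  0.04983816]
```

The tray is moving, about 8 mm so far.

{"fn": "carry_out", "kwargs": {
  "rows": [0.0028, -0.001, 0, 0, 0, 0.0038, -0.0014, 0, 0, 0, 0.0047, -0.0017, 0, 0, 0, 0.0047, -0.0017, 0, 0, 0, 0.0047, -0.0017, 0, 0, 0, 0.0047, -0.0017, 0, 0, 0, 0.0047, -0.0017, 0, 0, 0, 0.0047, -0.0017, 0, 0, 0, 0.0047, -0.0017, 0, 0, 0, 0.0047, -0.0017, 0, 0, 0]
}}

```text
t: 10.45
tcp_pos: [0.541, -0.0878, 0.0498]
orientation: [-0.0, 0.177, 0.984, 0.0]
ft_force: [-3.3, -0.9, 0.2]
gripper_width: 0.0003
grip_force: 0.8
```

{"fn": "carry_out", "kwargs": {
  "rows": [0.0047, -0.0017, 0, 0, 0, 0.0047, -0.0017, 0, 0, 0, 0.0047, -0.0017, 0, 0, 0, 0.0047, -0.0017, 0, 0, 0, 0.0047, -0.0017, 0, 0, 0, 0.0047, -0.0017, 0, 0, 0, 0.0038, -0.0014, 0, 0, 0, 0.0028, -0.001, 0, 0, 0, 0.0019, -0.0007, 0, 0, 0, 0.0009, -0.0003, 0, 0, 0]
}}

```text
t: 11.7
tcp_pos: [0.5784, -0.1013, 0.0499]
orientation: [0.0, 0.177, 0.984, 0.0]
ft_force: [-1.9, 0.3, -0.2]
gripper_width: 0.0002
grip_force: 0.8
```

Run:
```python
from shift import *
print(tray(),state()["ft_force"],state()["tcp_pos"])
p=np.load("cab.npy");u=np.array([np.cos(p[2]),np.sin(p[2])]);v=np.array([-u[1],u[0]])
t=state()["tcp_pos"][:2]-p[:2];print("cab frame",t@u,t@v)
```

```text
(42.0, -20.0, 0.7753879427909851) [-0.16700365 -0.35195877  0.44476014] [ 0.57850542 -0.10131086  0.04988823]
cab frame -0.13012393720304372 -0.0007496982180941955
```

{"fn": "carry_out", "kwargs": {
  "rows": [0.0009, -0.0003, 0, 0, 0, 0.0009, -0.0003, 0, 0, 0, 0.0009, -0.0003, 0, 0, 0, 0.0009, -0.0003, 0, 0, 0, 0.0009, -0.0003, 0, 0, 0, 0.0009, -0.0003, 0, 0, 0, 0.0009, -0.0003, 0, 0, 0, 0.0009, -0.0003, 0, 0, 0, 0.0009, -0.0003, 0, 0, 0, 0.0009, -0.0003, 0, 0, 0]
}}

```text
t: 13.0
tcp_pos: [0.5874, -0.1043, 0.0499]
orientation: [0.0, 0.177, 0.984, 0.0]
ft_force: [-2.2, -1.0, 0.6]
gripper_width: 0.0004
grip_force: 0.8
```

{"fn": "carry_out", "kwargs": {
  "rows": [0.0005, -0.0002, 0, 0, 0, 0.0005, -0.0002, 0, 0, 0, 0.0005, -0.0002, 0, 0, 0, 0.0005, -0.0002, 0, 0, 0, 0.0005, -0.0002, 0, 0, 0, 0.0005, -0.0002, 0, 0, 0, 0.0005, -0.0002, 0, 0, 0, 0, 0, 0, 0, 0, 0, 0, 0, 0, 0, 0, 0, 0, 0, 0]
}}

```text
t: 14.25
tcp_pos: [0.5909, -0.1057, 0.0499]
orientation: [0.0, 0.177, 0.984, 0.0]
ft_force: [-0.1, 0.3, -0.1]
gripper_width: 0.0002
grip_force: 0.3
```

{"fn": "carry_out", "kwargs": {
  "rows": [0.0005, -0.0002, 0, 0, 0, 0.0005, -0.0002, 0, 0, 0, 0.0005, -0.0002, 0, 0, 0, 0.0005, -0.0002, 0, 0, 0, 0, 0, 0, 0, 0, 0, 0, 0, 0, 0, 0, 0, 0, 0, 0, 0, 0, 0, 0, 0, 0, 0, 0, 0, 0, 0, 0, 0, 0, 0]
}}

```text
t: 15.5
tcp_pos: [0.5922, -0.1062, 0.0499]
orientation: [-0.001, 0.177, 0.984, 0.0]
ft_force: [-4.5, 2.8, 3.7]
gripper_width: 0.0007
grip_force: 2.8
```

{"fn": "carry_out", "kwargs": {
  "rows": [0.0005, -0.0002, 0, 0, 0, 0.0005, -0.0002, 0, 0, 0, 0.0005, -0.0002, 0, 0, 0, 0.0005, -0.0002, 0, 0, 0, 0.0005, -0.0002, 0, 0, 0, 0, 0, 0, 0, 0, 0, 0, 0, 0, 0, 0, 0, 0, 0, 0, 0, 0, 0, 0, 0, 0, 0, 0, 0, 0]
}}

```text
t: 16.75
tcp_pos: [0.592, -0.1061, 0.0499]
orientation: [-0.004, 0.177, 0.984, 0.001]
ft_force: [-17.3, 8.0, 12.9]
gripper_width: 0.0007
grip_force: 9.6
```

That is the end stop. I'll back off, rise and check.

{"fn": "carry_out", "kwargs": {
  "rows": [-0.003, 0.0011, 0, 0, 0, -0.006, 0.0022, 0, 0, 0, -0.01, 0.0037, 0, 0, 0, -0.015, 0.0056, 0, 0, 0, -0.015, 0.0056, 0, 0, 0, 0, 0, 0.03, 0, 0, 0, 0, 0.04, 0, 0, 0, 0, 0.04, 0, 0, -0.02, 0.04, 0.04, 0, 0, -0.02, 0.05, 0, 0, 0]
}}

```text
t: 18.0
tcp_pos: [0.5067, 0.0011, 0.2024]
orientation: [0.003, 0.178, 0.984, 0.0]
ft_force: [1.1, 0.8, -1.3]
gripper_width: 0.0003
grip_force: 0.0
```

{"fn": "carry_out", "kwargs": {
  "rows": [-0.01, 0.05, 0, 0, 0, -0.01, 0.05, 0, 0, 0, -0.01, 0.05, 0, 0, 0, 0, 0.05, 0, 0, 0, 0, 0.04, 0, 0, 0, 0, 0.04, 0, 0, 0, 0, 0.03, 0, 0, 0, 0, 0, 0, 0, 0, 0, 0, 0, 0, 0, 0, 0, 0, 0, 0]
}}

```text
t: 19.25
tcp_pos: [0.4764, 0.3098, 0.2]
orientation: [0.0, 0.177, 0.984, 0.0]
ft_force: [1.1, -0.0, -0.8]
gripper_width: 0.0003
grip_force: 0.0
```

```bash
cat > door.py <<'E'
from geo import *
x,y,w,s,a0=np.load("cab.npy"); c,n=np.cos(w),np.sin(w)
R=np.array([[c,-n],[n,c]])
def pos(a,r,hx=.012,hy=.012,gap=0):
    h=hx*abs(np.cos(a))+hy*abs(np.sin(a))
    q=np.array([-.108,.11])+r*np.array([-np.sin(a),-np.cos(a)])+(.012+h+gap)*np.array([-np.cos(a),np.sin(a)])
    return R@q+[x,y]
E
python3 - <<'E'
from shift import *
from door import *
im=read_camera("top")["image"][:,:,::-1][110:310,195:445]; i2=read_camera("side")["image"][:,:,::-1][195:365,220:490]
o=np.zeros((600,800,3),np.uint8);o[:320,:400]=cv2.resize(im,(400,320),interpolation=3);o[:252,400:]=cv2.resize(i2,(400,252),interpolation=3)
o=cv2.resize(o[:320],(800,320));
full2=np.vstack([cv2.resize(im,(375,300),interpolation=3),cv2.resize(i2,(375,236),interpolation=3)])
cv2.imwrite("pics/s4.png",full2)
print(state()["tcp_pos"],[pos(a0,.17,gap=.03).round(4)])
for a in np.arange(a0,-.01,-a0/16): print(round(a,2),pos(a,.17).round(4))
E
```

```text
[0.4765211  0.30997075 0.19999062] [array([0.5312, 0.1389])]
1.83 [0.514  0.1144]
1.71 [0.5006 0.0985]
1.6 [0.4892 0.0811]
1.49 [0.4805 0.0642]
1.37 [0.4738 0.047 ]
1.26 [0.469  0.0289]
1.14 [0.4662 0.0102]
1.03 [ 0.4654 -0.0089]
0.91 [ 0.4669 -0.0281]
0.8 [ 0.4705 -0.0473]
0.69 [ 0.4765 -0.0662]
0.57 [ 0.4847 -0.0844]
0.46 [ 0.4951 -0.1018]
0.34 [ 0.5076 -0.1179]
0.23 [ 0.522  -0.1325]
0.11 [ 0.5383 -0.1453]
-0.0 [ 0.5561 -0.1562]
```

View pics/s4.png

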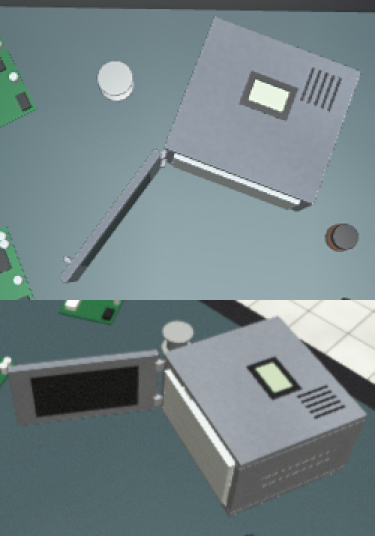

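The tray is home, with its plate just proud of the front. The spool, jar and door look unmoved. Next I'll go behind the door's outer face.

{"fn": "carry_out", "kwargs": {
  "rows": [0.0165, -0.0388, 0, 0, 0, 0.0165, -0.0388, 0, 0, 0, 0.0165, -0.0388, 0, 0, 0, 0.0165, -0.0388, 0, 0, 0, 0, 0, -0.034, 0, 0, 0, 0, -0.034, 0, 0, 0, 0, -0.034, 0, 0, 0, 0, -0.034, 0, 0, 0, 0, 0, 0, 0, 0, 0, 0, 0, 0]
}}

```text
t: 20.6
tcp_pos: [0.5429, 0.1554, 0.065]
orientation: [0.001, 0.177, 0.984, 0.0]
ft_force: [0.8, 0.1, 0.1]
gripper_width: 0.0006
grip_force: 0.0
```

{"fn": "carry_out", "kwargs": {
  "rows": [-0.004, -0.0057, 0, 0, 0, -0.004, -0.0057, 0, 0, 0, -0.004, -0.0057, 0, 0, 0, -0.003, -0.004, 0, 0, 0, -0.003, -0.004, 0, 0, 0, -0.0025, -0.0035, 0, 0, 0, -0.0025, -0.0035, 0, 0, 0, -0.002, -0.003, 0, 0, 0, -0.002, -0.003, 0, 0, 0, -0.002, -0.003, 0, 0, 0]
}}

```text
t: 21.85
tcp_pos: [0.5132, 0.1142, 0.0638]
orientation: [0.0, 0.177, 0.984, 0.0]
ft_force: [-0.2, -0.1, -0.6]
gripper_width: 0.0005
grip_force: 0.0
```

{"fn": "carry_out", "kwargs": {
  "rows": [-0.0045, -0.0053, 0, 0, 0, -0.0045, -0.0053, 0, 0, 0, -0.0045, -0.0053, 0, 0, 0, -0.0038, -0.0058, 0, 0, 0, -0.0038, -0.0058, 0, 0, 0, -0.0038, -0.0058, 0, 0, 0, -0.0029, -0.0056, 0, 0, 0, -0.0029, -0.0056, 0, 0, 0, -0.0029, -0.0056, 0, 0, 0, 0, 0, 0, 0, 0]
}}

```text
t: 23.1
tcp_pos: [0.4795, 0.064, 0.0638]
orientation: [-0.0, 0.177, 0.984, -0.0]
ft_force: [0.2, -0.0, -0.3]
gripper_width: 0.0002
grip_force: 0.0
```

```bash
cat > edge.py <<'E'
from shift import *
from door import *
print(state()["t"],state()["tcp_pos"],state()["ft_force"])
im=read_camera("side")["image"]; bb=read_camera("top")["image"]
cv2.imwrite("pics/k.png",im[:,:,::-1]); cv2.imwrite("pics/kt.png",bb[:,:,::-1])
def edge(a,z=.128,o=.012):
    q=np.array([-.108,.11])+.22*np.array([-np.sin(a),-np.cos(a)])+o*np.array([-np.cos(a),np.sin(a)]);return np.r_[R@q+[x,y],z]
E
python3 - <<'E'
from edge import *
o=np.zeros((480,800,3),np.uint8)
o=np.hstack([cv2.resize(bb[190:330,220:400,::-1],(400,311),interpolation=3),cv2.resize(im[200:340,220:400,::-1],(400,311),interpolation=3)])
cv2.imwrite("pics/s5.png",o)
for a in(1.8,1.6,1.5,1.4):print(a,((proj("top",edge(a))-(220,190))*2.22).round(),((proj("side",edge(a))-(220,200))*2.22+[400,0]).round())
E
```

```text
23.1 [0.47945477 0.06395143 0.06384345] [ 0.15064419 -0.0228415  -0.3031909 ]
1.8 [ 38. 239.] [410. 101.]
1.6 [ 79. 264.] [416. 136.]
1.5 [101. 274.] [423. 154.]
1.4 [124. 281.] [433. 172.]
```

View pics/s5.png

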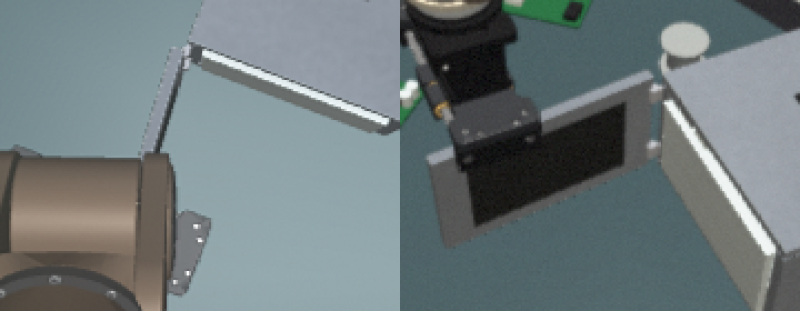

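The door is swinging: its free top corner sits near (428,155), so the angle is about 1.5 as planned. I'll follow the arc.

{"fn": "carry_out", "kwargs": {
  "rows": [-0.0022, -0.0057, 0, 0, 0, -0.0022, -0.0057, 0, 0, 0, -0.0022, -0.0057, 0, 0, 0, -0.0016, -0.006, 0, 0, 0, -0.0016, -0.006, 0, 0, 0, -0.0016, -0.006, 0, 0, 0, -0.0009, -0.0062, 0, 0, 0, -0.0009, -0.0062, 0, 0, 0, -0.0009, -0.0062, 0, 0, 0, -0.0003, -0.0064, 0, 0, 0]
}}

```text
t: 24.45
tcp_pos: [0.4653, 0.0038, 0.0639]
orientation: [0.0, 0.177, 0.984, 0.0]
ft_force: [-0.4, 0.5, -0.9]
gripper_width: 0.0004
grip_force: 0.3
```

{"fn": "carry_out", "kwargs": {
  "rows": [-0.0003, -0.0064, 0, 0, 0, -0.0003, -0.0064, 0, 0, 0, 0.0005, -0.0064, 0, 0, 0, 0.0005, -0.0064, 0, 0, 0, 0.0005, -0.0064, 0, 0, 0, 0.0012, -0.0064, 0, 0, 0, 0.0012, -0.0064, 0, 0, 0, 0.0012, -0.0064, 0, 0, 0, 0.002, -0.0063, 0, 0, 0, 0.002, -0.0063, 0, 0, 0]
}}

```text
t: 25.7
tcp_pos: [0.474, -0.06, 0.0639]
orientation: [0.0, 0.177, 0.984, 0.0]
ft_force: [0.9, 0.2, 1.3]
gripper_width: 0.0007
grip_force: 0.3
```

{"fn": "carry_out", "kwargs": {
  "rows": [0.002, -0.0063, 0, 0, 0, 0.0027, -0.0061, 0, 0, 0, 0.0027, -0.0061, 0, 0, 0, 0.0027, -0.0061, 0, 0, 0, 0.0035, -0.0058, 0, 0, 0, 0.0035, -0.0058, 0, 0, 0, 0.0035, -0.0058, 0, 0, 0, 0.0042, -0.0054, 0, 0, 0, 0.0042, -0.0054, 0, 0, 0, 0.0042, -0.0054, 0, 0, 0]
}}

```text
t: 26.95
tcp_pos: [0.5073, -0.1181, 0.0638]
orientation: [-0.0, 0.177, 0.984, 0.0]
ft_force: [-0.3, 0.8, 0.1]
gripper_width: 0.0008
grip_force: 0.3
```

Run:
```python
from edge import *
o=np.hstack([cv2.resize(bb[190:330,260:440,::-1],(400,311),interpolation=3),cv2.resize(im[240:380,280:460,::-1],(400,311),interpolation=3)])
cv2.imwrite("pics/s6.png",o)
for a in(.6,.5,.4,.3,.2):print(a,((proj("top",edge(a))-(260,190))*2.22).round(),((proj("side",edge(a))-(280,240))*2.22+[400,0]).round())
```

```text
26.95 [ 0.50731376 -0.11810957  0.0638399 ] [-0.34361147  0.84894291  0.13566047]
0.6 [221. 251.] [463. 184.]
0.5 [241. 238.] [491. 188.]
0.4 [259. 222.] [519. 190.]
0.3 [275. 205.] [547. 189.]
0.2 [290. 186.] [575. 186.]
```

View pics/s6.png

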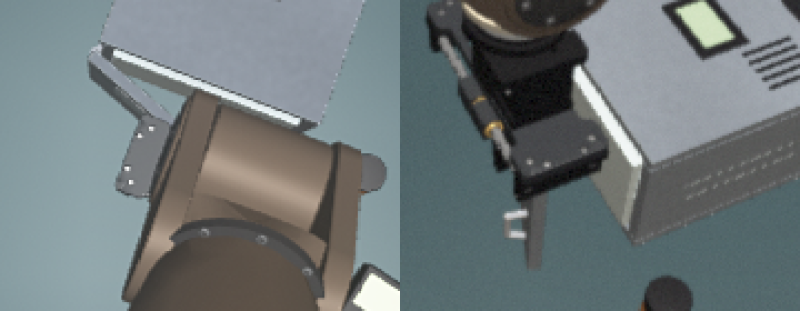

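The door is about 0.37 open, and the jar is well clear.

{"fn": "carry_out", "kwargs": {
  "rows": [0.0048, -0.0049, 0, 0, 0, 0.0048, -0.0049, 0, 0, 0, 0.0048, -0.0049, 0, 0, 0, 0.0041, -0.0032, 0, 0, 0, 0.0041, -0.0032, 0, 0, 0, 0.0041, -0.0032, 0, 0, 0, 0.0041, -0.0032, 0, 0, 0, 0.0022, -0.0014, 0, 0, 0, 0.0022, -0.0014, 0, 0, 0, 0.0022, -0.0014, 0, 0, 0]
}}

```text
t: 28.3
tcp_pos: [0.5445, -0.1495, 0.0639]
orientation: [-0.0, 0.177, 0.984, 0.0]
ft_force: [-1.1, 0.5, 0.4]
gripper_width: 0.0004
grip_force: 0.2
```

{"fn": "carry_out", "kwargs": {
  "rows": [0.0018, -0.001, 0, 0, 0, 0.0018, -0.001, 0, 0, 0, 0.0018, -0.001, 0, 0, 0, 0.0009, -0.0004, 0, 0, 0, 0.0009, -0.0004, 0, 0, 0, 0.0009, -0.0003, 0, 0, 0, 0.0009, -0.0003, 0, 0, 0, 0.0009, -0.0003, 0, 0, 0, 0.0009, -0.0003, 0, 0, 0, 0, 0, 0, 0, 0]
}}

```text
t: 29.55
tcp_pos: [0.5554, -0.1545, 0.0639]
orientation: [0.0, 0.177, 0.984, 0.0]
ft_force: [0.8, 0.0, -0.4]
gripper_width: 0.0002
grip_force: 0.0
```

Nearly shut. I'll press on slowly until the stop.

{"fn": "carry_out", "kwargs": {
  "rows": [0.0005, -0.0002, 0, 0, 0, 0.0005, -0.0002, 0, 0, 0, 0.0005, -0.0002, 0, 0, 0, 0.0005, -0.0002, 0, 0, 0, 0.0005, -0.0002, 0, 0, 0, 0.0005, -0.0002, 0, 0, 0, 0, 0, 0, 0, 0, 0, 0, 0, 0, 0, 0, 0, 0, 0, 0, 0, 0, 0, 0, 0]
}}

```text
t: 30.8
tcp_pos: [0.558, -0.1556, 0.0638]
orientation: [-0.0, 0.177, 0.984, 0.0]
ft_force: [-4.7, 0.5, 2.8]
gripper_width: 0.0004
grip_force: 2.3
```

{"fn": "carry_out", "kwargs": {
  "rows": [0.0005, -0.0002, 0, 0, 0, 0.0005, -0.0002, 0, 0, 0, 0.0005, -0.0002, 0, 0, 0, 0, 0, 0, 0, 0, 0, 0, 0, 0, 0, 0, 0, 0, 0, 0, 0, 0, 0, 0, 0, 0, 0, 0, 0, 0, 0, 0, 0, 0, 0, 0, 0, 0, 0, 0]
}}

```text
t: 32.05
tcp_pos: [0.558, -0.1556, 0.0638]
orientation: [-0.002, 0.177, 0.984, 0.0]
ft_force: [-11.7, 2.3, 7.5]
gripper_width: 0.0005
grip_force: 6.3
```

That is the stop, with the position holding and the force rising to 12 N. I'll come clear straight back, then up and aside.

{"fn": "carry_out", "kwargs": {
  "rows": [-0.003, 0.0011, 0, 0, 0, -0.006, 0.0022, 0, 0, 0, -0.01, 0.0037, 0, 0, 0, -0.015, 0.0056, 0, 0, 0, -0.015, 0.0056, 0, 0, 0, -0.01, 0.0037, 0.02, 0, 0, 0, 0, 0.04, 0, 0, 0, 0, 0.04, 0, 0, 0, 0.04, 0.04, 0, 0, -0.01, 0.05, 0, 0, 0]
}}

```text
t: 33.3
tcp_pos: [0.4917, -0.044, 0.2064]
orientation: [0.003, 0.178, 0.984, -0.0]
ft_force: [0.7, -0.5, -0.5]
gripper_width: 0.0002
grip_force: 0.0
```

{"fn": "carry_out", "kwargs": {
  "rows": [-0.01, 0.05, 0, 0, 0, -0.01, 0.05, 0, 0, 0, -0.01, 0.05, 0, 0, 0, 0, 0.05, 0, 0, 0, 0, 0.05, 0, 0, 0, 0, 0.04, 0, 0, 0, 0, 0.03, 0, 0, 0, 0, 0, 0, 0, 0, 0, 0, 0, 0, 0, 0, 0, 0, 0, 0]
}}

```text
t: 34.55
tcp_pos: [0.4608, 0.2747, 0.2039]
orientation: [0.0, 0.177, 0.984, 0.0]
ft_force: [0.7, -0.1, -0.3]
gripper_width: 0.0004
grip_force: 0.0
```

Run:
```python
from edge import *
o=np.hstack([cv2.resize(bb[110:370,250:460,::-1],(400,495),interpolation=3),cv2.resize(im[190:470,270:496,::-1],(400,495),interpolation=3)])
cv2.imwrite("pics/s7.png",o)
for a in(0,.03,.06):print(a,((proj("top",edge(a))-(250,110))*1.904).round(),((proj("side",edge(a))-(270,190))*1.77+[400,0]).round())
```

```text
34.55 [0.46076472 0.2747311  0.20394917] [ 0.71242833 -0.09291305 -0.32443691]
0 [287. 276.] [599. 227.]
0.03 [285. 282.] [593. 229.]
0.06 [282. 287.] [587. 231.]
```

View pics/s7.png

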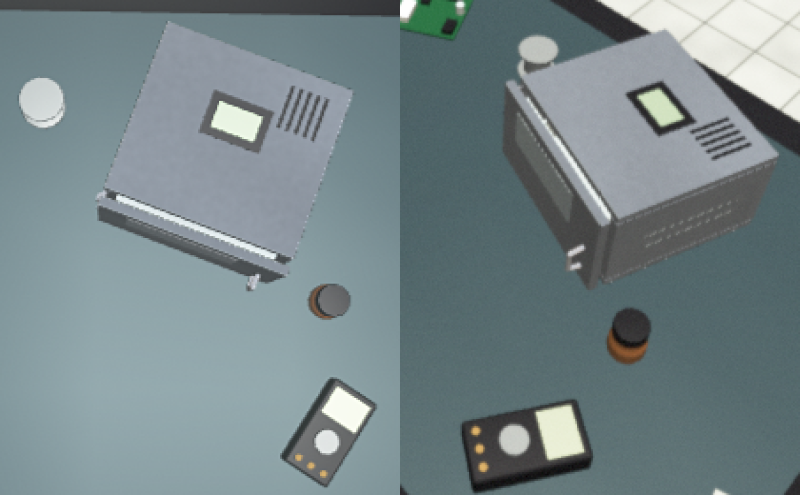

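The door's free corner is at about (285,277) in the top half and (600,225) in the side half, matching the shut position (angle 0). The jar, meter and spool are where they were.

```bash
python3 -c "
from rig import *
print(hand_in())"
```

```text
the job is handed in; nothing more can be done
None
```

The tray is fully home and the door is shut over it. The arm is clear, nothing else on the bench looks disturbed in the last pictures, and the job is handed in at about 35 s; the board itself can't be seen behind the shut door.

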